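# Hang the empty picking caddy on its rack

### The arm

A 6-joint arm with a two-finger parallel gripper is mounted at the origin on the work surface. World frame = base frame: x ahead of the robot, y to its left, z up, the work surface at z = 0. Lengths are in mm, angles in rad, forces in N, time in s.
With the tool pointing down it reaches from about 350 to 975 mm from the base axis. Payload 7.1 kg.
Tool frame: the origin (TCP) lies on the front face of the gripper's body, between the roots of the fingers; the fingertips stand 80 mm ahead of it and the grasp point (between the pads) lies 61 mm ahead of it (env.tips_ahead is the distance from the TCP to the fingertips, in mm); z points along the fingers, y is the line along which they close (so a half turn about z gives the same grasp; the last joint's range is limited). The gripper opens to 88 mm and grips with 3 to 60 N. Pads are 20 mm wide; open, the fingers measure 115 mm over their backs; the gripper's body (75 mm by 178 mm) begins 61 mm behind the grasp point.
Start: joints at [-1.33, 0.423, 1.63, -0, 1.089, -0.019], TCP at [160.573, -604.005, 302.675] pointing down, gripper open.
Joint ranges: [-3, 3], [-0.9, 2.11], [0.09, 2.58], [-1.31, 4.45], [0.11, 2.69], [-2.54, 2.54]. Speed limits (rad/s): [2.39, 2.39, 3.01, 3.14, 3.14, 3.14].

### API

Orientations are given as a unit quaternion [x, y, z, w].
In Python, from station import env, set_gripper, viewer, workorder gives the robot as it stands. Calls block until the motion is done:
- env.reach(position, orientation): joint-space move of the TCP to a pose.
- env.move_l(position, rot=None, rate=150, f_stop=None): straight line of the TCP; rot=None keeps the orientation; rate is the mean speed in mm/s. With f_stop (N) it stops when the force on the tool has changed by that much, and returns True; else False.
- env.move_joints(angles): joint-space move.
- set_gripper(opening): finger opening in mm; the grip force is fixed at half the most; returns when the fingers have stopped.
- env.hold(seconds).
- env.ik(position, orientation): joint angles nearest the present ones, or None.
- env.read_state(): the state.
- viewer.camera(name): name is "scene" or "top"; returns the picture (480x640x3 uint8, blue, green, red); there is no depth.
- viewer.camera_params(name): a dict with "fx", "fy", "cx", "cy" (pixels), "pose" (4x4, takes a point from camera to world coordinates). Camera axes: x right, y up, looking along -z (the intrinsics and any distortion apply to the point x, -y, -z); pixel columns grow to the right and rows downward; lengths in mm; the calibration is good to about 2 mm. A picture is of the moment at which its call begins. camera_params takes no time and is no camera call.
A pose or a line that the arm cannot do raises env.IKError and nothing moves.
- workorder.sign_off(): hands the job in; it is judged then, once.
The state is a dict: "time_s": time; "qpos": joint angles; "dq": joint speeds; "tau": joint torques, N m; "tool_pos": TCP position; "orientation": TCP orientation; "force": force on the tool from outside, world axes, zero at the start; "wrist_torque": the same for the moment, N m; "width": finger opening in mm; "grip_force": force on a finger pad.
Only numpy, scipy, OpenCV 4.12 (cv2) and the standard library are available. Lean on these libraries where they do the work, as an engineer would, in place of code of your own. Each camera call takes 0.05 s, during which the arm holds its last target. There are 200 camera calls.

### The job

Hang the empty blue picking caddy by its handle on the two-pronged hook rack, so that its grip bar rests across both prongs behind their upturned tips and the caddy hangs free and level. Leave the filled red caddy and the white bottle standing where they are.

Things in the scene. Friction and masses are not known exactly. Their poses are not given: they have to be found in the camera images.
- blue_caddy_grip (a point): Centre of the grip bar (14 x 14 mm, along y, 134 mm free, top at 147) of the blue caddy: an empty open blue tub, 100 along x, 150 along y, 50 high, about 0.18 kg, with an upright strap at each end (y = +-71) carrying the level grey bar over it. This point is 140 mm above the tub's underside. z up; both ends alike. Sizes in mm.
- rack_seat (a point): Seat of the fixed steel rack: point mid-way between its two level prongs (8 mm thick, along x, at y = +-38), at their upper faces, 169 mm above the desk. A hung bar lies along y, its centre 7 mm above this. Prongs turn up at x = -36 to -46 (yellow tips, top z = +20); posts at x = +90, 2 mm higher than the prongs. Open between the prongs (68 mm) down to a base plate 8 mm thick. x: tips to posts.
- red_caddy_grip (a point): Centre of the grip bar of a red caddy of the same make and sizes as the blue one, loaded with two small white jars (75 mm high). A bystander that stands on the desk, top at 147 mm. The two caddies may be in either place.
- bottle_mid (a point): Centre of a white bottle with a green cap, 66 mm across and 190 mm tall, standing on the desk beyond the caddies (this point is 95 mm up). A bystander; z up.
There are look-alikes about, which are no part of the job. Of the things that look like the part that bears rack_seat, take the one that is farthest from the robot's base at the start.

How it is judged:
By the outcome, as a careful person would: the job done as asked, in the order asked, and still so for the second after the job is handed in, with the robot touching nothing.
It also fails if it takes over 45 s, if anything falls off the work surface, if the arm or the gripper's body presses on something with over 40 N, if the wrist force passes 120 N, or if a joint passes its speed limit or range.

## Working session

There is one attempt and no reset: what is moved stays moved. The work goes in short steps, each a Python script; the robot and the scene stay as the last script left them, time stands still between calls to the robot, and variables do not carry over. Pictures are saved under pics/ and viewed, at most 10 in all, crops included, and the job is handed in when it is done.

```bash
mkdir -p pics; ls; python3 - <<'E'
from station import env, viewer
import cv2
for n in("scene","top"):
    cv2.imwrite(f"pics/{n}0.png",viewer.camera(n)); p=viewer.camera_params(n); print(n,p)
print(env.read_state())
E
```

```text
pics
scene {'fx': 483.0380053697508, 'fy': 483.0380053697508, 'cx': 314.51626002212856, 'cy': 233.36885858678838, 'pose': array([[ 8.66614576e-01, -3.28652633e-01,  3.75455222e-01,
         9.52544529e+02],
       [ 4.98860717e-01,  5.86985191e-01, -6.37641256e-01,
        -7.90328830e+02],
       [-1.08241775e-02,  7.39889068e-01,  6.72641810e-01,
         9.59484241e+02],
       [ 0.00000000e+00,  0.00000000e+00,  0.00000000e+00,
         1.00000000e+00]])}
top {'fx': 549.864448005072, 'fy': 549.864448005072, 'cx': 312.8734068373989, 'cy': 244.33621745784012, 'pose': array([[ 8.98288816e-03,  9.97132855e-01, -7.51357225e-02,
         3.72457297e+02],
       [-9.99955456e-01,  8.73976707e-03, -3.56393909e-03,
        -1.21872681e+00],
       [-2.89705205e-03,  7.51643902e-02,  9.97166948e-01,
         1.46120891e+03],
       [ 0.00000000e+00,  0.00000000e+00,  0.00000000e+00,
         1.00000000e+00]])}
{'time_s': 0.1, 'qpos': array([-1.32999959e+00,  4.23747644e-01,  1.63058995e+00,  3.84942734e-05,
        1.08861562e+00, -1.90079175e-02]), 'dq': array([-0.00093453, -0.00151685, -0.00098974, -0.00019827,  0.00102803,
        0.00129796]), 'tau': array([ 2.65468898e-04, -5.45612097e+01, -2.74324840e+01,  6.45266287e-02,
        1.88683136e-02, -2.32712392e-05]), 'tool_pos': array([ 160.49277756, -603.64220856,  301.99912277]), 'orientation': array([ 9.91575479e-01,  1.29528403e-01, -5.83425152e-05, -6.77985166e-04]), 'force': array([ 0.39781645, -0.39485632,  0.09892632]), 'wrist_torque': array([ 0.03625161, -0.04993616,  0.02064698]), 'grip_force': 0.0, 'width': 87.99173706694977}
```

View pics/scene0.png

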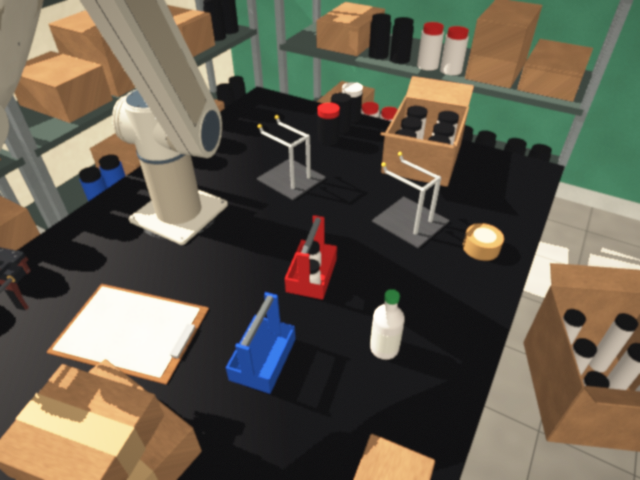

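View pics/top0.png

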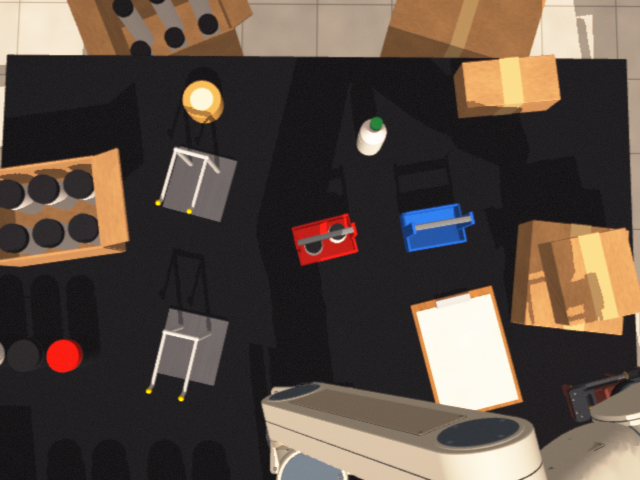

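The scene view shows the blue caddy at about (262,345), red at (312,265), the bottle at (387,330), and two racks at (290,160) and (412,200). In the top view the racks are at (200,185) and (190,345). The one at (200,185) is farther from the base, so I'll use it. Blue's grip bar there runs from about (415,226) to (473,217).

```bash
cat > h.py <<'E'
import numpy as np, cv2
from station import env, viewer, set_gripper
P={n:viewer.camera_params(n) for n in("scene","top")}
def ray(n,uv):
    p=P[n]; d=p["pose"][:3,:3]@np.array([(uv[0]-p["cx"])/p["fx"],-(uv[1]-p["cy"])/p["fy"],-1.])
    return p["pose"][:3,3],d/np.linalg.norm(d)
def plane(n,uv,z):
    o,d=ray(n,uv); return o+d*(z-o[2])/d[2]
def tri(us,ut):
    (a,d),(b,e)=ray("scene",us),ray("top",ut)
    s,t=np.linalg.lstsq(np.c_[d,-e],b-a,rcond=None)[0]
    return (a+s*d+b+t*e)/2, np.linalg.norm(a+s*d-b-t*e)
def proj(n,X):
    p=P[n]; c=p["pose"][:3,:3].T@(np.asarray(X)-p["pose"][:3,3]); return np.array([p["cx"]-p["fx"]*c[0]/c[2],p["cy"]+p["fy"]*c[1]/c[2]])
def blobs(img,roi,lo,hi,amin=3):
    x0,y0,x1,y1=roi; m=cv2.inRange(cv2.cvtColor(img[y0:y1,x0:x1],cv2.COLOR_BGR2HSV),lo,hi)
    n,l,s,c=cv2.connectedComponentsWithStats(m)
    return [(c[i]+[x0,y0],s[i,4],np.argwhere(l==i)[:,::-1]+[x0,y0]) for i in range(1,n) if s[i,4]>=amin]
E
python3 - <<'E'
from h import *
S=cv2.imread("pics/scene0.png");T=cv2.imread("pics/top0.png")
for n,I,r in(("scene",S,(370,140,450,240)),("top",T,(145,135,245,230))):
    for c,a,_ in blobs(I,r,(18,110,110),(36,255,255),2): print(n,"tip",c.round(2),a)
for n,I,r in(("scene",S,(225,285,300,385)),("top",T,(400,200,480,250))):
    for c,a,p in blobs(I,r,(0,0,70),(180,75,255),15): print(n,"bar",c.round(2),a,cv2.minAreaRect(p.astype(np.float32)))
k=lambda I,x,y,w,h:cv2.resize(I[y:y+h,x:x+w],(400,300),interpolation=cv2.INTER_CUBIC)
cv2.imwrite("pics/c1.png",np.vstack([np.hstack([k(S,370,140,80,60),k(T,150,140,100,75)]),np.hstack([k(S,205,285,120,90),k(T,395,190,80,60)])]))
E
```

```text
scene tip [399.54 153.29] 24
scene tip [383.24 164.04] 25
top tip [157.72 202.41] 29
top tip [188.59 210.72] 29
scene bar [257.4  319.88] 377 ((257.3000183105469, 320.4000244140625), (8.049844741821289, 55.007266998291016), 26.56505012512207)
top bar [443.51 222.6 ] 315 ((442.59454345703125, 222.56759643554688), (6.247161388397217, 55.56686019897461), 80.53767395019531)
```

View pics/c1.png

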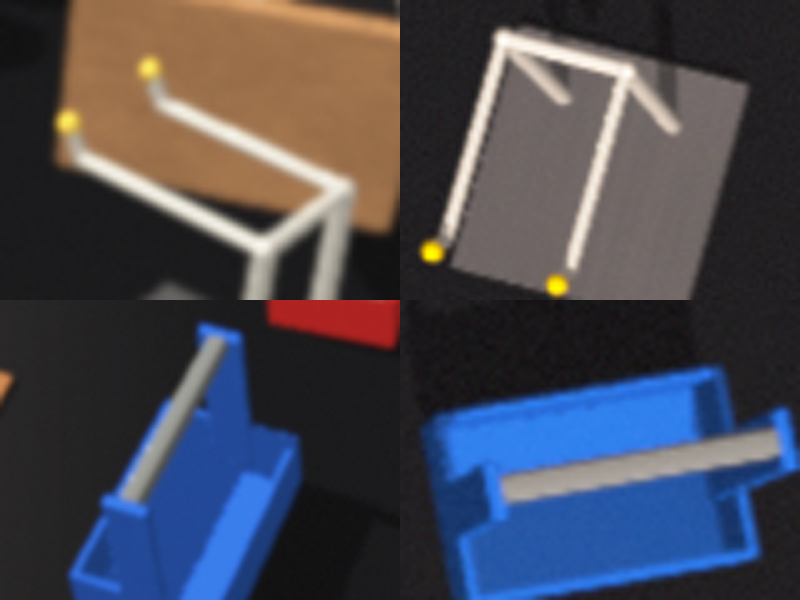

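The crop shows the rack with tips at scene (383,164) and (400,153) and top (158,202) and (189,211). The post corners are at scene (422,189) and (439,177) and top (175,150) and (207,157). The bar ends are at scene (269,297) and (245,343) and top (415,228) and (470,219).

```bash
python3 - <<'E'
from h import *
for nm,s,t in(("tip+",(399.54,153.29),(157.72,202.41)),("tip-",(383.24,164.04),(188.59,210.72)),("post+",(439,177.4),(175.5,149.5)),("post-",(422.4,188.6),(207,157.5)),
  ("barmid",(257.3,320.4),(442.6,222.6)),("bar+",(245.5,343.5),(415.4,228)),("bar-",(269,297),(470,218.6))):
    X,e=tri(s,t); print(nm,X.round(1),e.round(1))
S=cv2.imread("pics/scene0.png");T=cv2.imread("pics/top0.png")
# bar axis on plane z=147 from fitted lines / prong lines in top
for n,I,r in(("scene",S,(225,285,300,385)),("top",T,(400,200,480,250))):
    p=max(blobs(I,r,(0,0,70),(180,75,255),15),key=lambda b:b[1])[2].astype(np.float32)
    vx,vy,x,y=cv2.fitLine(p,cv2.DIST_L2,0,.01,.01).ravel(); d=np.array([vx,vy]);c=np.array([x,y]); t=(p-c)@d
    a,b=plane(n,c+d*t.min(),147),plane(n,c+d*t.max(),147); print(n,a.round(1),b.round(1),((a+b)/2).round(1),np.degrees(np.arctan2(*(b-a)[:2])).round(1))
# prongs: white in top
for c,a,p in blobs(T,(150,140,215,207),(0,0,175),(180,60,255),30):
    print("white",c,a,np.ptp(p,axis=0))
for nm,q in(("bottle cap",(376,125)),):print(nm,plane("top",q,190))
print("red",plane("top",(326,238),147),"nearposts",plane("top",(165,331),171),plane("top",(200,338),171), "neartips",plane("top",(149,391),189),plane("top",(181,398),189))
E
```

```text
tip+ [563.2 367.6 183.4] 2.2
tip- [544.2 294.7 182.9] 2.4
post+ [695.7 335.2 163.7] 0.5
post- [675.5 258.  168.2] 0.2
barmid [ 526.9 -309.3  141.2] 0.8
bar+ [ 502.7 -286.6   20.8] 63.5
bar- [ 546.2 -329.3  247.2] 54.1
scene [ 541.3 -375.3  147. ] [ 516.  -244.6  147. ] [ 528.6 -310.   147. ] -11.0
top [ 514.2 -242.   147. ] [ 538.2 -373.6  147. ] [ 526.2 -307.8  147. ] 169.7
white [187.87934186 169.14808044] 547 [53 58]
bottle cap [ 751.51014235 -142.87530141  190.        ]
red [486.99946674 -27.87130661 147.        ] nearposts [264.40504998 345.70215047 171.        ] [249.0324158  263.80968482 171.        ] neartips [130.24072525 373.35790519 189.        ] [115.29039232 300.041782   189.        ]
```

```bash
cat >> h.py <<'E'
from scipy.spatial.transform import Rotation as R
def quat(psi,flip):
    s=-1 if flip else 1; y=s*np.array([np.cos(psi),np.sin(psi),0]); z=np.array([0,0,-1.])
    return R.from_matrix(np.c_[np.cross(y,z),y,z]).as_quat()
BAR=np.array([527,-309,140.]); BY=np.radians(10.6)
SEAT=np.array([597,320,169.]); RY=np.radians(-14.6); RX=np.array([np.cos(RY),np.sin(RY),0])
up=lambda z:np.array([0,0,z])
E
python3 - <<'E'
from h import *
for f in(0,1):
    for X,y in((BAR+up(61),BY),(BAR+up(280),BY),(SEAT-130*RX+up(7+61+180),RY),(SEAT+up(7+61),RY)): 
        q=env.ik(X,quat(y,f)); print(f,None if q is None else q.round(2))
s=env.read_state(); 
f=min((0,1),key=lambda f:abs(env.ik(BAR+up(280),quat(BY,f))[5])); print("flip",f)
env.move_l([s["tool_pos"][0],s["tool_pos"][1],430],rate=200)
env.reach(BAR+up(61+220),quat(BY,f)); env.move_l(BAR+up(61+60),rate=200)
cv2.imwrite("pics/t1.png",viewer.camera("top")); cv2.imwrite("pics/s1.png",viewer.camera("scene"))
s=env.read_state(); print(s["time_s"],s["tool_pos"],s["force"])
S=cv2.imread("pics/s1.png");T=cv2.imread("pics/t1.png")
k=lambda I,x,y,w,h:cv2.resize(I[y:y+h,x:x+w],(400,300))
cv2.imwrite("pics/c2.png",np.hstack([k(S,165,225,200,150),k(T,360,150,160,120)]))
E
```

```text
0 [-0.55  0.53  1.73 -0.    0.88 -0.73]
0 [-0.55  0.29  1.54 -0.    1.31 -0.73]
0 [ 0.62  0.26  1.59 -0.    1.29  0.88]
0 [ 0.47  0.57  1.55 -0.    1.02  0.73]
1 [-0.55  0.53  1.73 -0.    0.88  2.41]
1 [-0.55  0.29  1.54 -0.    1.31  2.41]
1 [ 0.62  0.26  1.59 -0.    1.29 -2.26]
1 [ 0.47  0.57  1.55 -0.    1.02 -2.41]
flip 0
3.65 [ 527.61342039 -309.51243959  262.52217849] [0.3152201  0.31540459 0.00068323]
```

View pics/c2.png

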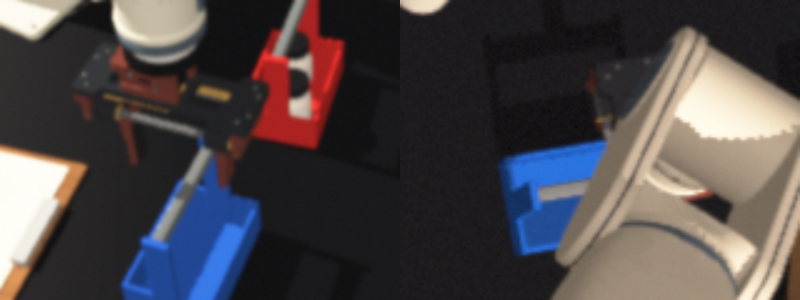

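The scene crop shows the open fingers straddling the grip bar around its middle, at crop (130,150) and (228,175). Descend and grip.

```bash
python3 - <<'E'
from h import *
print(env.move_l(BAR+up(61),rate=100,f_stop=8))
w=set_gripper(0); env.hold(.2); s=env.read_state(); print(s["width"],s["grip_force"],s["tool_pos"])
env.move_l(BAR+up(61+30),rate=60); 
env.move_l(BAR+up(61+220),rate=150); env.hold(.3)
s=env.read_state(); print(s["time_s"],s["width"],s["force"],s["wrist_torque"])
S=viewer.camera("scene");T=viewer.camera("top"); cv2.imwrite("pics/s2.png",S);cv2.imwrite("pics/t2.png",T)
k=lambda I,x,y,w,h:cv2.resize(I[y:y+h,x:x+w],(400,300))
cv2.imwrite("pics/c3.png",np.hstack([k(S,130,130,240,180),k(T,360,130,160,120)]))
E
```

```text
False
13.322939253958243 29.995399117469788 [ 526.92087457 -308.98448987  200.90890404]
8.0917 13.65514981243679 [-0.38221903  0.24319748 -2.85117061] [-0.07257444 -0.1506341   0.02658693]
```

View pics/c3.png

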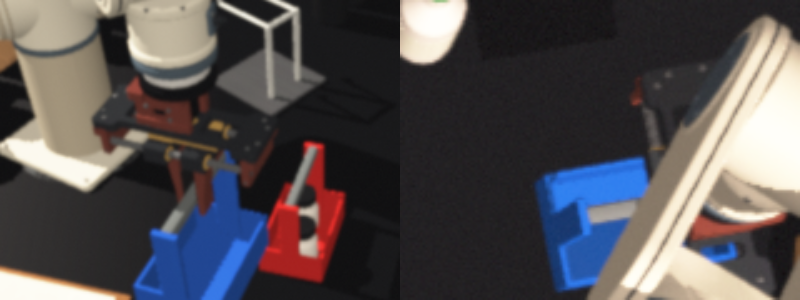

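The blue caddy is lifted and level in the fingers, and the red one is undisturbed. Now carry it to a point in front of the rack tips.

```bash
python3 - <<'E'
from h import *
q=quat(RY,0); pre=SEAT-125*RX+up(61)
env.reach(np.array([pre[0],pre[1],421]),q)
env.move_l(pre+up(45),rate=150); env.hold(.4)
s=env.read_state(); print(s["time_s"],s["width"],s["force"],s["tool_pos"],pre)
S=viewer.camera("scene");T=viewer.camera("top"); cv2.imwrite("pics/s3.png",S);cv2.imwrite("pics/t3.png",T)
k=lambda I,x,y,w,h:cv2.resize(I[y:y+h,x:x+w],(400,300))
cv2.imwrite("pics/c4.png",np.hstack([k(S,290,100,200,150),k(T,120,120,200,150)]))
E
```

```text
12.075 13.755976386869268 [-0.11840594  0.07377786 -2.24058721] [476.09421586 351.51579564 275.29398454] [476.03635369 351.50866978 230.        ]
```

View pics/c4.png

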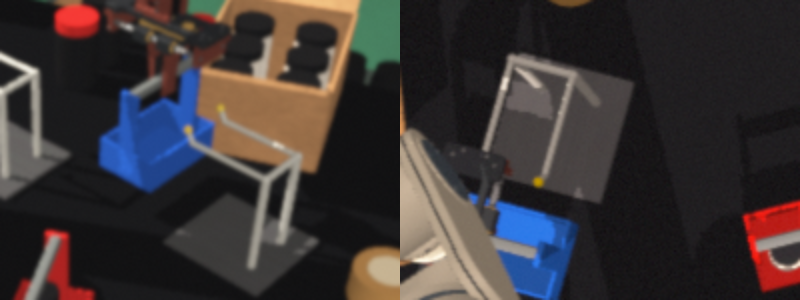

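The caddy stands level just in front of the yellow tips, at crop (187,130) and (222,108), with its bar parallel to the tip line and above it. There is no contact force. Move in, then lower.

```bash
python3 - <<'E'
from h import *
print("in",env.move_l(SEAT+up(61+45),rate=80,f_stop=10)); env.hold(.3)
s=env.read_state(); print(s["time_s"],s["force"],s["tool_pos"])
S=viewer.camera("scene");T=viewer.camera("top"); cv2.imwrite("pics/s4.png",S);cv2.imwrite("pics/t4.png",T)
k=lambda I,x,y,w,h:cv2.resize(I[y:y+h,x:x+w],(400,300))
cv2.imwrite("pics/c5.png",np.hstack([k(S,330,100,160,120),k(T,120,120,160,120)]))
E
```

```text
in False
14.1917 [-0.04254217  0.56216292 -1.44744813] [596.87850891 320.07205674 275.04898983]
```

View pics/c5.png

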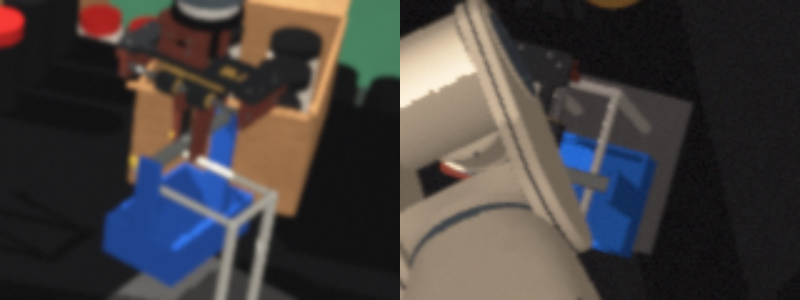

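Both prongs now pass through the handle opening, inside the straps, with the tips in front of the bar. Lower until contact.

```bash
python3 - <<'E'
from h import *
print("down",env.move_l(SEAT+up(61+1),rate=30,f_stop=4)); env.hold(.2)
s=env.read_state(); print(s["time_s"],s["force"],s["wrist_torque"],s["tool_pos"])
set_gripper(50); env.hold(.5)
s=env.read_state(); print(s["time_s"],s["force"],s["width"])
S=viewer.camera("scene"); cv2.imwrite("pics/s5.png",S)
cv2.imwrite("pics/c6.png",cv2.resize(S[100:220,330:490],(640,480)))
E
```

```text
down True
15.6417 [-0.10524682  0.12773095  6.23702256] [-0.08595134  0.00817854  0.01709884] [596.91154657 319.97766432 236.67811884]
16.875 [ 0.70724636  0.18641508 -0.75468839] 50.090572167456955
```

View pics/c6.png

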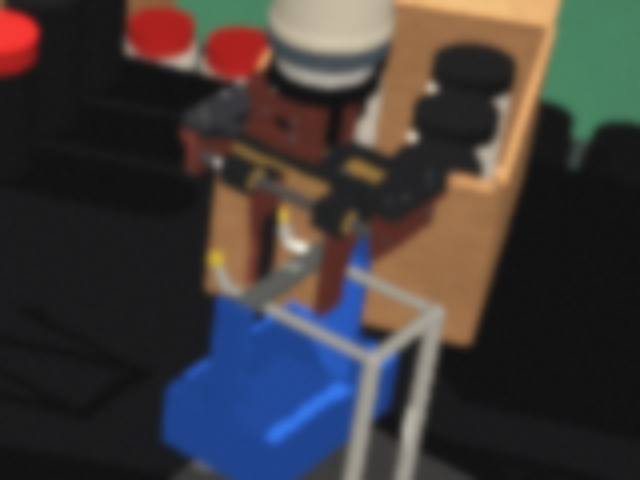

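The bar rests on both prongs behind the yellow tips, and the fingers have opened clear of it. Contact came at z=236.7, as expected. Withdraw straight up and check.

```bash
python3 - <<'E'
from h import *
p=SEAT+up(61+7)
env.move_l(p+up(150),rate=80); env.move_l(p+up(200)-np.array([230,0,0]),rate=180); env.hold(1.)
s=env.read_state(); print(s["time_s"],s["force"])
S=viewer.camera("scene");T=viewer.camera("top")
cv2.imwrite("pics/c7.png",np.hstack([cv2.resize(S[90:360,210:490],(400,386)),cv2.resize(T[90:300,130:347],(400,386))]))
E
```

```text
21.425 [0.14730886 0.27365019 1.13172106]
```

View pics/c7.png

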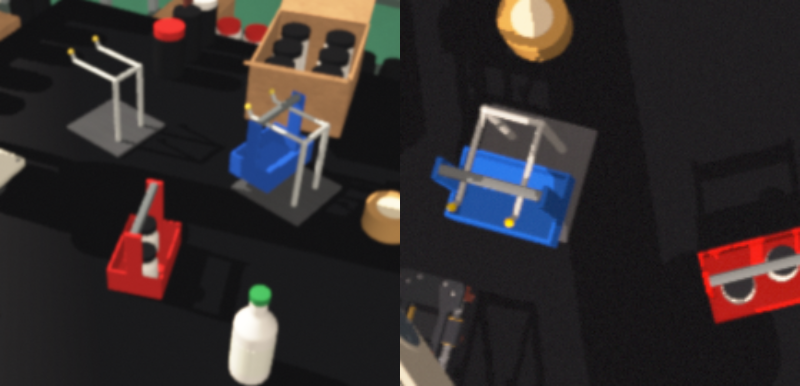

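The caddy hangs level on the far rack, with its bar across both prongs behind the tips. Red and the bottle are standing where they were, and the gripper is clear.

```bash
python3 -c "
from station import workorder
print(workorder.sign_off())"
```

```text
the job is handed in; nothing more can be done
None
```

The blue caddy hangs level and free on the far rack, with its bar across both prongs behind the tips; the red caddy and bottle still stand in place, and the job was handed in at about 21.5 s (no verdict was returned).

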